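Hang the large handwheel on the J-hook

TASK

Two spoked handwheels stand upright in two wooden cradles. Take the larger one by its rim, lift it out and hang it by the rim on the stand's J-hook: over the upturned tip and down onto the flat of the hook, then let go so that it hangs still. Leave the smaller wheel standing in its cradle.

Things in the scene. Friction and masses are not known exactly. Their poses are not given: they have to be found in the camera images.
- wheel_center (a point): Centre of the larger steel handwheel, loose, 0.24-0.39 kg: outer diameter 200, inner 172, rim 16 thick along the axle, hub 32 across, 34 long. x = axle, z up at the start. Three 11 mm spokes: one along -z, two 60 degrees either side of +z; the top between them is open for the hook. Pinch the rim across its thickness from above, 50-60 mm beside its top, so the fingers clear the hook.
- hook_seat (a point): Middle of the top face of the J-hook's level bar, 270 mm up on a fixed stand: the rim rests here from inside, wheel centre 86 mm below. x runs along the bar from tip to post, away from the robot; z up. Bar 24 wide (y), 5 thick; upturned tip at x -40 to -45, rising 25 above the seat; post 20 square from x +45, level with the seat. Free above and on the tip's side.
- small_wheel_center (a point): Centre of the smaller handwheel of the same make, outer diameter 140 mm, to be left alone; x = axle, z up. Each wheel stands in a fixed wooden cradle 60 mm high; which place holds which wheel varies. This centre is 87 mm above the bench, the larger wheel's 120 mm; that one must rise 70 mm to clear its cradle. A fixed heap of tools up to 90 mm high lies between cradles and hook.

How it is judged:
On the way:
1. the larger wheel is held by its rim, lifted out of its cradle (height (world z) of wheel_center above 0.175 m and distance between the grasp point and wheel_center above 0.06 m and contact force between the fingers and wheel above 1 N), for 0.2 s.
At the end, for the whole second after the job is handed in: The larger wheel hangs by its rim on the flat of the hook, between tip and post: its centre 74 to 98 mm below the seat and within 25 mm of it sideways (along the bar 36 mm to the tip, 40 to the post), still (under 0.05 m/s); the smaller wheel is within 30 mm of where it stood (x of wheel_center in the frame of hook_seat between -0.036 and 0.04 m and y of wheel_center in the frame of hook_seat between -0.025 and 0.025 m and z of wheel_center in the frame of hook_seat between -0.098 and -0.074 m and contact force between wheel and hook_stand above 1 N and linear speed of wheel below 0.05 m/s and distance of small_wheel_center from where it was at the start of the episode below 0.03 m); the robot touches nothing.
It fails at once if the smaller wheel is pulled out of place or knocked over (distance of small_wheel_center from where it was at the start of the episode above 0.03 m).
It also fails if it takes over 43 s, if anything falls off the work surface, if the arm or the gripper's body presses on something with over 40 N, if the wrist force passes 120 N, or if a joint passes its speed limit or range.

ROBOT

A 6-joint arm with a two-finger parallel gripper is mounted at the origin on the work surface; the furniture and walls round the work are solid. World frame = base frame: x ahead of the robot, y to its left, z up, the work surface at z = 0. Lengths are in m, angles in rad, forces in N, time in s.
With the tool pointing down it reaches from about 0.375 to 0.9 m from the base axis. Payload 3.1 kg.
Tool frame: the origin (TCP) lies at the centre of the arm's flange, where the gripper is bolted on; the fingertips stand 173 mm ahead of it and the grasp point (between the pads) lies 155 mm ahead of it (tip_extent is the distance from the TCP to the fingertips, in m); z points along the fingers, y is the direction in which the jaws open and shut (so a half turn about z gives the same grasp; the last joint's range is limited). The gripper opens to 85 mm and grips with 20 to 120 N. Pads are 22 mm wide; open, the fingers measure 114 mm over their backs; the gripper's body (76 mm by 85 mm) begins 54 mm behind the grasp point. The pads swing forward as they close: fully open they stand 13 mm farther back than shut.
Start: joints at [0.973, 0.527, 1.433, -0, 1.181, -0.178], TCP at [0.255, 0.571, 0.405] pointing down, gripper open.
Joint ranges: [-3.08, 3.08], [-0.75, 2.2], [0.22, 2.44], [-1.43, 4.57], [0, 2.65], [-2.85, 2.85]. Speed limits (rad/s): [2.79, 2.79, 3.14, 3.14, 3.14, 3.14].

INTERFACE

Orientations are given as a unit quaternion [x, y, z, w].
In Python, from station import sense, snapshot, sign_off, tip_extent gives the robot as it stands. The module is installed in compiled form; this text tells all that it offers.
- The arm moves only by the tool servo_tool, never from a script. Its argument "rows" is a list of rows, each a list of 3 entries, a list of its own where there are three numbers: the shift along the tool's x, y, z in mm, then the turn about the tool's z in degrees, then the opening, from -1 (shut) to 1 (fully open), so that 0 is half open. A call has 1 to 8 rows; each row is the pose to reach, as a shift and turn from the pose measured when the call began, along the tool's axes at that moment; what a row does not reach only later rows make up. A row lasts 1/10 s, in which the tool goes at most 50 mm and 8.59 degrees, less where a joint would pass 70% of its speed; a pose out of reach is approached as far as the arm can. A call with a gripper value outside its range is refused whole. The fingers move at their own pace and stop on an object; "force" is the grip in N (left out, the last holds). Time passes only in rows, so rows that repeat a pose let the fingers close. It gives the time, the measured TCP pose, the force and the opening at its end, in the units of the state.
- sense(): the state, without advancing time (a new reading comes with each control period).
- snapshot(name): name is "scene" or "top" or "wrist"; returns a dict with "image" (384x512x3 uint8, blue, green, red), "z_map" (384x512 float32, m along the optical axis (not along the pixel's ray), 0 where there is no reading), "vertical_fov" (degrees; the focal length in pixels is half the picture's height over the tangent of half this angle, whatever the lens; pixels are square), "cx", "cy" (the principal point, pixels), "k1" (the pictures are not rectified: a ray, as slopes to the right and down, at radius r is drawn at 1 + k1 r^2 times it, then the intrinsics apply), "cam_to_world" (4x4, takes a point from camera to world coordinates). Camera axes: x right, y down, z forward; pixel columns grow to the right and rows downward; lengths in m; the calibration is good to about 2 mm. A picture is of the moment at which its call begins.
- sign_off(): hands the job in, once; it reports no verdict.
The state is a dict: "t": time; "q": joint angles; "qd": joint speeds; "tau": joint torques, N m; "tcp_pos": TCP position; "tool_rot": TCP orientation; "force": force on the tool from outside, world axes, zero at the start; "ft_torque": the same for the moment, N m; "finger_gap": opening from 0.0 (shut) to 1.0 (fully open).
Only numpy, scipy, OpenCV 4.12 (cv2) and the standard library are available. Lean on these libraries where they do the work, as an engineer would, in place of code of your own. Each camera call takes 0.05 s, during which the arm holds its last target. There are 200 camera calls.

## Working session

There is one attempt and no reset: what is moved stays moved. The work goes in short steps, Python scripts to look and compute and a tool call to move; the robot and the scene stay as the last step left them, time stands still between calls to the robot, and variables do not carry over. Pictures are saved under pics/ and viewed, about 8 in all and at most 12, crops included, and the job is handed in when it is done.

Besides the shell and the picture viewer there is one more tool, called after "Emit:" as name([rows], argument=value, ...), one row to a line, values as JSON. servo_tool: Moves the arm, as the interface text tells. Its arguments: {"type":"object","properties":{"rows":{"type":"array"},"force":{"type":"number"}},"required":["rows"]}

```bash
mkdir -p pics
cat > h.py <<'E'
import numpy as np, cv2
from station import *
def snap(n):
    s=snapshot(n); I=s["image"]; h,w=I.shape[:2]
    f=h/2/np.tan(np.radians(s["vertical_fov"])/2)
    K=np.array([[f,0,s["cx"]],[0,f,s["cy"]],[0,0,1]])
    u,v=np.meshgrid(np.arange(w),np.arange(h))
    p=cv2.undistortPoints(np.stack([u,v],-1).reshape(-1,1,2).astype(float),K,np.array([s["k1"],0,0,0,0])).reshape(h,w,2)
    z=s["z_map"]; P=np.dstack([p*z[...,None],z,np.ones_like(z)])@s["cam_to_world"].T
    P=P[...,:3]; P[z==0]=np.nan
    return I,P
E
python3 - <<'E'
from h import *
s=sense(); print(s)
ims=[]
for n in("scene","top"):
    I,P=snap(n); np.savez(n,I=I,P=P); cv2.imwrite(f"pics/{n}0.png",I)
E
```

```text
{'t': 0.0, 'q': array([ 9.72528226e-01,  5.28467032e-01,  1.43395408e+00,  3.05834135e-05,
        1.18141106e+00, -1.78509434e-01]), 'qd': array([ 0.00035231,  0.00147254, -0.00092899, -0.00221634,  0.00028457,
        0.00086701]), 'tau': array([-2.48795759e-04, -4.42357743e+01, -1.78024811e+01, -2.02948113e-04,
        8.57543957e-03,  2.91234215e-06]), 'tcp_pos': array([0.25447903, 0.57044684, 0.40371621]), 'tool_rot': array([ 2.08347445e-01,  9.78054236e-01, -1.03100173e-03, -4.37136177e-04]), 'force': array([-0.46678084,  0.22727855, -0.15505813]), 'ft_torque': array([-0.05648279,  0.0150748 ,  0.01532091]), 'finger_gap': 1.0016420797026317}
```

View pics/scene0.png

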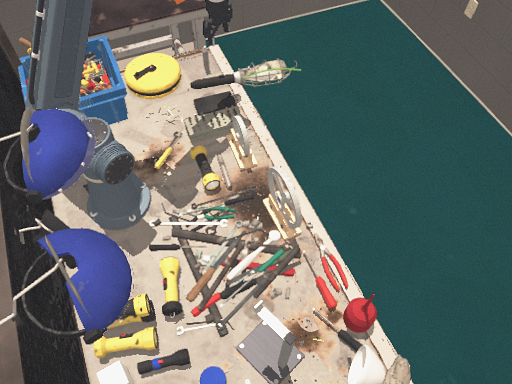

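View pics/top0.png

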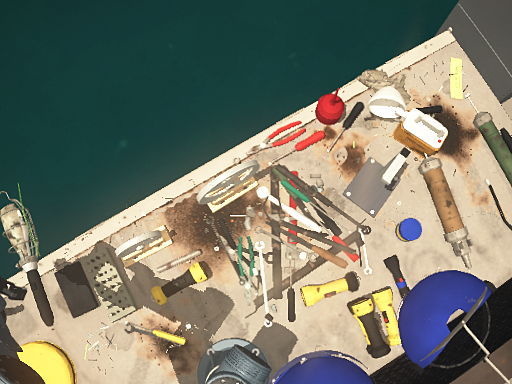

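The scene picture shows the larger wheel at (283,197), the smaller at (243,140) and the hook stand at about (275,335). In the top view they are at (228,185), (142,245) and (385,180).

Run:
```python
from h import *
S=np.load("scene.npz");T=np.load("top.npz")
a=cv2.resize(T["I"][130:270,100:280],None,fx=2.2,fy=2.2,interpolation=2); b=cv2.resize(T["I"][120:230,330:430],None,fx=3.6,fy=3.6,interpolation=2)
c=cv2.resize(S["I"][290:384,220:330],None,fx=3.6,fy=3.2,interpolation=2); 
W=np.zeros((600,800,3),np.uint8)
a=a[:300];W[:a.shape[0],:a.shape[1]]=a; 
b=cv2.resize(b,(300,300));W[:300,450:750]=b
c=cv2.resize(c,(350,299));W[301:600,:350]=c
d=cv2.resize(S["I"][100:250,210:320],(300,299));W[301:600,450:750]=d
cv2.imwrite("pics/crops.png",W)
for nm,D,w in(("top wheelL",T,(150,230,190,270)),("scene wheelL",S,(155,250,255,310)),("top S",T,(215,275,105,185)),("scene S",S,(110,170,225,262)),("top hook",T,(130,225,335,430)),("scene hook",S,(290,384,225,320))):
    P=D["P"][w[0]:w[1],w[2]:w[3]].reshape(-1,3);P=P[np.isfinite(P[:,0])]
    print(nm,len(P),P[:,2].max())
    for lo,hi in((.03,.07),(.07,.12),(.12,.165),(.165,.2),(.2,.24),(.24,.262),(.262,.28),(.28,.3)):
        Q=P[(P[:,2]>lo)&(P[:,2]<=hi)]
        if len(Q)>2: print(lo,hi,len(Q),Q.min(0).round(3),Q.max(0).round(3),Q.mean(0).round(3))
```

```text
top wheelL 6373 0.22491300095328692
0.03 0.07 779 [ 0.416 -0.109  0.03 ] [0.588 0.073 0.07 ] [ 0.518 -0.02   0.052]
0.07 0.12 346 [ 0.415 -0.108  0.07 ] [0.591 0.088 0.119] [ 0.471 -0.017  0.082]
0.12 0.165 290 [ 0.485 -0.08   0.121] [0.596 0.092 0.165] [0.538 0.007 0.14 ]
0.165 0.2 153 [ 0.49  -0.069  0.166] [0.594 0.085 0.2  ] [0.538 0.012 0.185]
0.2 0.24 302 [ 0.507 -0.048  0.2  ] [0.579 0.063 0.225] [0.542 0.008 0.212]
scene wheelL 5199 0.2226675190816394
0.03 0.07 852 [ 0.449 -0.15   0.03 ] [0.585 0.072 0.07 ] [ 0.53  -0.047  0.052]
0.07 0.12 255 [ 0.449 -0.147  0.07 ] [0.605 0.086 0.12 ] [ 0.524 -0.037  0.088]
0.12 0.165 311 [ 0.484 -0.084  0.12 ] [0.601 0.084 0.165] [ 0.545 -0.004  0.14 ]
0.165 0.2 148 [ 0.49  -0.074  0.165] [0.594 0.076 0.2  ] [ 0.559 -0.028  0.184]
0.2 0.24 226 [ 0.506 -0.048  0.2  ] [0.577 0.054 0.223] [ 0.545 -0.002  0.212]
top S 4778 0.15825390160751263
0.03 0.07 523 [0.287 0.138 0.03 ] [0.418 0.375 0.07 ] [0.343 0.301 0.046]
0.07 0.12 164 [0.335 0.199 0.07 ] [0.411 0.325 0.12 ] [0.371 0.257 0.097]
0.12 0.165 282 [0.341 0.208 0.12 ] [0.405 0.318 0.158] [0
[... 878 characters left out ...]
.29 ]
scene hook 8886 0.2985049001452247
0.03 0.07 199 [ 0.412 -0.53   0.03 ] [ 0.598 -0.259  0.07 ] [ 0.498 -0.345  0.055]
0.07 0.12 293 [ 0.409 -0.467  0.07 ] [ 0.598 -0.281  0.118] [ 0.463 -0.336  0.079]
0.12 0.165 45 [ 0.573 -0.468  0.122] [ 0.599 -0.454  0.165] [ 0.584 -0.462  0.144]
0.165 0.2 42 [ 0.573 -0.468  0.165] [ 0.599 -0.454  0.199] [ 0.584 -0.463  0.184]
0.2 0.24 49 [ 0.573 -0.468  0.201] [ 0.598 -0.455  0.239] [ 0.584 -0.462  0.221]
0.24 0.262 31 [ 0.574 -0.468  0.241] [ 0.599 -0.454  0.262] [ 0.585 -0.462  0.252]
0.262 0.28 549 [ 0.502 -0.467  0.265] [ 0.6   -0.387  0.279] [ 0.551 -0.428  0.27 ]
0.28 0.3 39 [ 0.501 -0.404  0.282] [ 0.517 -0.385  0.299] [ 0.509 -0.395  0.291]
```

View pics/crops.png

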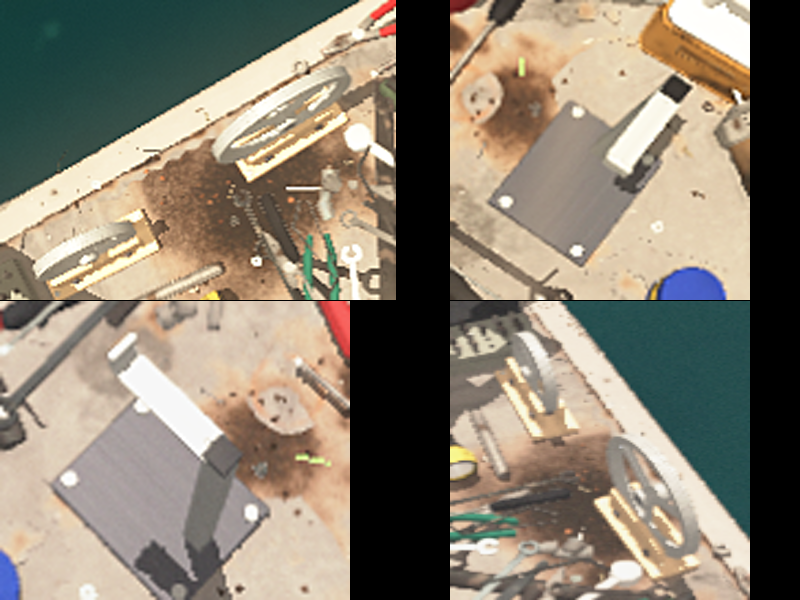

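Run:
```python
from h import *
S=np.load("scene.npz");T=np.load("top.npz")
for nm,D,w in(("top",T,(130,225,335,430)),("scene",S,(290,384,225,320))):
    P=D["P"][w[0]:w[1],w[2]:w[3]].reshape(-1,3);P=P[(P[:,2]>.262)&(P[:,2]<.31)]
    (c,sz,a)=cv2.minAreaRect((P[:,:2]*1000).astype(np.float32)); print(nm,c,sz,a)
    m=P[:,:2].mean(0);ax=np.linalg.svd(P[:,:2]-m,full_matrices=0)[2][0]; ax*=np.sign(ax[0])
    t=(P[:,:2]-m)@ax; print("ax",ax,np.degrees(np.arctan2(ax[1],ax[0])),"ends",m+ax*t.min(),m+ax*t.max(), "z bar",np.median(P[(P[:,2]<.28),2]))
    print("seat est",m+ax*(t.min()+.045), m+ax*(t.max()-.065))
for nm,D,w in(("top L",T,(150,230,190,270)),("scene L",S,(155,250,255,310)),("top S",T,(215,275,105,185)),("scene S",S,(110,170,225,262))):
    P=D["P"][w[0]:w[1],w[2]:w[3]].reshape(-1,3);P=P[P[:,2]>(.125 if 'L' in nm else .1)]
    t0=.193 if 'L' in nm else .14
    Q=P[P[:,2]>t0];m=Q.mean(0)
    r=cv2.minAreaRect((Q[:,:2]*1000).astype(np.float32));print(nm,len(Q),"rect",r)
    q=P-m; ax=np.linalg.svd((Q-m)[:,:2],full_matrices=0)[2][0];ax*=np.sign(ax[0]);n=np.array([-ax[1],ax[0]])
    print("dir",ax,np.degrees(np.arctan2(ax[1],ax[0])),"n range",np.percentile((Q-m)[:,:2]@n,[2,98]))
    print("ends z>.125",m[:2]+ax*np.min(q[:,:2]@ax),m[:2]+ax*np.max(q[:,:2]@ax),"top z",np.percentile(P[:,2],99))
s=sense();print(s["tcp_pos"],s["t"])
```

```text
top (550.7687377929688, -425.53857421875) (24.791555404663086, 111.10236358642578) 51.865604400634766
ax [ 0.78281183 -0.6222585 ] -38.481250527385605 ends [ 0.5077773  -0.39041704] [ 0.59471273 -0.45952217] z bar 0.2702123775157337
seat est [ 0.54300383 -0.41841867] [ 0.54382996 -0.41907537]
scene (550.4624633789062, -426.58123779296875) (25.232481002807617, 111.01365661621094) 51.57992935180664
ax [ 0.78625965 -0.61789624] -38.16266876073154 ends [ 0.50643494 -0.39277371] [ 0.59375515 -0.46139586] z bar 0.2701792505160665
seat est [ 0.54181663 -0.42057904] [ 0.54264828 -0.4212326 ]
top L 340 rect ((542.7111206054688, 8.465309143066406), (18.48088264465332, 135.382568359375), 32.09370422363281)
dir [ 0.52844812 -0.8489656 ] -58.09933950120374 n range [-0.00737581  0.00882967]
ends z>.125 [0.49021341 0.09016486] [ 0.59289489 -0.0747956 ] top z 0.22086579750800978
scene L 264 rect ((542.26123046875, 3.437488555908203), (18.264385223388672, 135.83740234375), 31.77083969116211)
dir [ 0.53606973 -0.8441737 ] -57.58351267493735 n range [-0.00689725  0.00935376]
ends z>.125 [0.4882364  0.08642769] [ 0.59450733 -0.08092204] top z 0.2195546775517303
top S 198 rect ((374.0707702636719, 262.4017333984375), (18.14659881591797, 90.91241455078125), 25.837825775146484)
dir [ 0.43505999 -0.90040147] -64.21088867344821 n range [-0.00805572  0.00900873]
ends z>.125 [0.34326922 0.32443368] [0.40238496 0.20208757] top z 0.1572475927402489
scene S 102 rect ((374.3848571777344, 259.5155334472656), (17.66925048828125, 88.13177490234375), 28.39011001586914)
dir [ 0.48386416 -0.87514312] -61.06191815285879 n range [-0.00763119  0.00865912]
ends z>.125 [0.3418221  0.31790232] [0.40730474 0.19946686] top z 0.15769792143179048
[0.25452635 0.57049293 0.40385839] 0.1
```

```bash
cat >> h.py <<'E'
def plan(pos,yaw):
    "shift (mm) in tool axes and turn (deg) to reach TCP pos with tool y at world yaw (mod 180)"
    from scipy.spatial.transform import Rotation as R
    s=sense(); r=R.from_quat(s["tool_rot"]); M=r.as_matrix()
    cur=np.degrees(np.arctan2(M[1,1],M[0,1])); dw=(yaw-cur+90)%180-90
    print("t",s["t"],"tcp",s["tcp_pos"].round(4),"yaw",cur.round(2),"z",M[:,2].round(4),"gap",s["finger_gap"].round(3),"F",s["force"].round(1),"q",s["q"].round(2))
    print("shift",((np.array(pos)-s["tcp_pos"])@M*1000).round(1),"turn",-dw)
E
python3 - <<'E'
from h import *
for n in("scene","top"):
    D=np.load(n+".npz");P=D["P"].reshape(-1,3);P=P[np.isfinite(P[:,0])];P=P[(P[:,2]>.23)&(np.abs(P)<1.3).all(1)]
    H={}
    for p in P:
        k=tuple(np.round(p[:2]/.15).astype(int)); H[k]=max(H.get(k,0),round(p[2],2))
    print(n,{(round(k[0]*.15,2),round(k[1]*.15,2)):float(v) for k,v in sorted(H.items())})
plan([.5717,-.041,.45],32)
E
```

```text
scene {(np.float64(-0.45), np.float64(0.3)): 0.33, (np.float64(-0.45), np.float64(0.45)): 0.35, (np.float64(-0.3), np.float64(0.0)): 0.38, (np.float64(-0.3), np.float64(0.15)): 0.36, (np.float64(-0.3), np.float64(0.3)): 0.33, (np.float64(-0.15), np.float64(-0.3)): 0.48, (np.float64(-0.15), np.float64(-0.15)): 0.48, (np.float64(-0.15), np.float64(0.0)): 0.39, (np.float64(-0.15), np.float64(0.15)): 0.6, (np.float64(-0.15), np.float64(0.3)): 0.58, (np.float64(0.0), np.float64(-0.6)): 0.49, (np.float64(0.0), np.float64(-0.45)): 0.5, (np.float64(0.0), np.float64(-0.3)): 0.58, (np.float64(0.0), np.float64(-0.15)): 0.59, (np.float64(0.0), np.float64(0.0)): 0.35, (np.float64(0.0), np.float64(0.15)): 0.6, (np.float64(0.0), np.float64(0.3)): 0.58, (np.float64(0.15), np.float64(-0.6)): 0.53, (np.float64(0.15), np.float64(-0.45)): 0.57, (np.float64(0.15), np.float64(-0.3)): 0.56, (np.float64(0.15), np.float64(-0.15)): 0.56, (np.float64(0.15), np.float64(0.0)): 0.33, (np.float64(0.15), np.float64(0.45)): 0.35, (np.float64(0.15), np.float64(0.6)): 0.39, (np.float64(0.3), np.float64(-0.6)): 0.53, (
[... 916 characters left out ...]
 (np.float64(0.3), np.float64(-0.45)): 0.54, (np.float64(0.3), np.float64(-0.3)): 0.49, (np.float64(0.3), np.float64(0.45)): 0.55, (np.float64(0.3), np.float64(0.6)): 0.37, (np.float64(0.45), np.float64(-0.45)): 0.3, (np.float64(0.6), np.float64(-0.45)): 0.28}Traceback (most recent call last):
  File "<stdin>", line 8, in <module>
  File "h.py", line 17, in plan
    print("t",s["t"],"tcp",s["tcp_pos"].round(4),"yaw",cur.round(2),"z",M[:,2].round(4),"gap",s["finger_gap"].round(3),"F",s["force"].round(1),"q",s["q"].round(2))
                                                                                              ^^^^^^^^^^^^^^^^^^^^^
AttributeError: 'float' object has no attribute 'round'
```

```bash
sed -i 's/s\["finger_gap"\].round(3)/round(float(s["finger_gap"]),3)/; s/cur.round(2)/round(float(cur),2)/' h.py
python3 - <<'E'
from h import *
A=[]
for n in("scene","top"):
    D=np.load(n+".npz");A.append(D["P"].reshape(-1,3))
P=np.vstack(A);P=P[np.isfinite(P[:,0])];P=P[(P[:,2]>.15)&(np.abs(P)<1.3).all(1)]
a=np.degrees(np.arctan2(P[:,1],P[:,0]));r=np.hypot(P[:,0],P[:,1])
m=(P[:,1]<-.05)&(r>.15)
for k in range(-100,-10,6):
    s=m&(a>=k)&(a<k+6)
    print(k,[(round(float(lo),2),round(float(P[q,2].min()),2),round(float(P[q,2].max()),2)) for lo in np.arange(.15,.8,.08) if (q:=s&(r>=lo)&(r<lo+.08)).sum()>3])
# arm now, direction j1=.973
u=np.array([np.cos(.973),np.sin(.973)]);l=P[:,:2]@u;w=P[:,:2]@[-u[1],u[0]]
print("arm")
for lo in np.arange(-.1,.8,.08):
    q=(l>=lo)&(l<lo+.08)&(abs(w)<.12)&(P[:,2]>.3)
    if q.sum()>3: print(lo.round(2),P[q,2].min().round(2),P[q,2].max().round(2),w[q].min().round(3),w[q].max().round(3))
plan([.5717,-.041,.45],32)
plan([.513,.053,.45],32)
E
```

```text
-100 [(0.15, 0.56, 0.57), (0.23, 0.15, 0.49), (0.31, 0.15, 0.49)]
-94 [(0.15, 0.56, 0.59), (0.23, 0.15, 0.49), (0.31, 0.15, 0.49), (0.39, 0.15, 0.49)]
-88 [(0.15, 0.56, 0.59), (0.23, 0.31, 0.58), (0.31, 0.49, 0.52), (0.39, 0.15, 0.49), (0.47, 0.15, 0.49), (0.55, 0.15, 0.5)]
-82 [(0.15, 0.56, 0.59), (0.23, 0.49, 0.56), (0.31, 0.48, 0.52), (0.39, 0.45, 0.52), (0.47, 0.45, 0.54), (0.55, 0.15, 0.5), (0.63, 0.15, 0.49), (0.71, 0.15, 0.31)]
-76 [(0.15, 0.55, 0.57), (0.23, 0.49, 0.56), (0.31, 0.47, 0.5), (0.39, 0.48, 0.57), (0.47, 0.54, 0.56), (0.55, 0.45, 0.48), (0.71, 0.15, 0.24), (0.79, 0.15, 0.19)]
-70 [(0.15, 0.55, 0.56), (0.23, 0.5, 0.56), (0.31, 0.46, 0.5), (0.39, 0.47, 0.57), (0.47, 0.52, 0.57), (0.55, 0.45, 0.55)]
-64 [(0.15, 0.51, 0.56), (0.23, 0.5, 0.55), (0.39, 0.46, 0.54), (0.47, 0.46, 0.54), (0.55, 0.46, 0.53)]
-58 [(0.15, 0.51, 0.54), (0.23, 0.5, 0.53), (0.39, 0.46, 0.5), (0.47, 0.46, 0.51)]
-52 [(0.15, 0.51, 0.53)]
-46 []
-40 [(0.63, 0.26, 0.3), (0.71, 0.15, 0.28)]
-34 []
-28 []
-22 [(0.79, 0.15, 0.2)]
-16 []
arm
-0.1 0.3 0.56 -0.12 -0.019
-0.02 0.3 0.35 -0.113 0.119
0.22 0.73 0.83 0.045 0.06
0.3 0.66 0.83 0.045 0.065
0.38 0.55 0.7 0.054 0.09
0.46 0.3 0.59 0.054 0.106
0.54 0.3 0.41 0.064 0.12
0.62 0.3 0.4 0.068 0.119
t 0.1 tcp [0.2545 0.5705 0.4039] yaw 65.95 z [-0.0011 -0.0016 -1.    ] gap 1.001 F [0.6 0.5 0.1] q [ 0.97  0.53  1.43  0.    1.18 -0.18]
shift [-538.8 -429.2  -45.5] turn 33.948539503935365
t 0.1 tcp [0.2545 0.5705 0.4039] yaw 65.95 z [-0.0011 -0.0016 -1.    ] gap 1.001 F [0.6 0.5 0.1] q [ 0.97  0.53  1.43  0.    1.18 -0.18]
shift [-446.9 -367.3  -45.6] turn 33.948539503935365
```

Emit:
servo_tool([
  [[0,0,-46],0,1],
  [[-447,-367,-46],34,1],
  [[-447,-367,-46],34,1],
  [[-447,-367,-46],34,1],
  [[-447,-367,-46],34,1],
  [[-447,-367,-46],34,1],
  [[-447,-367,-46],34,1],
  [[-447,-367,-46],34,1],
])

```text
t: 0.9
tcp_pos: [0.4114, 0.2556, 0.45]
tool_rot: [0.485, 0.874, -0.001, -0.0]
force: [0.3, 0.5, -0.4]
finger_gap: 1.004
```

```bash
python3 -c "
from h import *
plan([.513,.053,.45],32)"
```

```text
t 0.9 tcp [0.4114 0.2556 0.45  ] yaw 31.97 z [-0.0014 -0.0017 -1.    ] gap 1.004 F [ 0.3  0.5 -0.4] q [ 0.33  0.28  1.72 -0.    1.15 -0.23]
shift [-2.257e+02 -2.110e+01  2.000e-01] turn -0.03466075431822446
```

Emit:
servo_tool([
  [[-226,-21,0],0,1],
  [[-226,-21,0],0,1],
  [[-226,-21,0],0,1],
  [[-226,-21,0],0,1],
  [[-226,-21,0],0,1],
  [[-226,-21,0],0,1],
  [[-226,-21,0],0,1],
])

```text
t: 1.6
tcp_pos: [0.5131, 0.0523, 0.4497]
tool_rot: [0.486, 0.874, -0.001, -0.001]
force: [0.0, 1.0, -0.2]
finger_gap: 1.003
```

Run:
```python
from h import *
plan([.513,.053,.35],32)
for n in("wrist","top","scene"):
    I,P=snap(n);np.savez(n+"1",I=I,P=P);cv2.imwrite(f"pics/{n}1.png",I)
    Q=P.reshape(-1,3);Q=Q[(Q[:,2]>.193)&(Q[:,2]<.226)&(np.hypot(Q[:,0]-.542,Q[:,1]-.006)<.09)]
    if len(Q)<20: print(n,len(Q));continue
    m=Q[:,:2].mean(0);ax=np.linalg.svd(Q[:,:2]-m,full_matrices=0)[2][0];print(n,len(Q),cv2.minAreaRect((Q[:,:2]*1000).astype(np.float32)),np.degrees(np.arctan(ax[1]/ax[0])),Q[:,2].max())
```

```text
t 1.6 tcp [0.5131 0.0523 0.4497] yaw 31.86 z [-0.0032 -0.001  -1.    ] gap 1.003 F [ 0.   1.  -0.2] q [-0.12  0.33  1.65 -0.    1.17 -0.67]
shift [ 0.6  0.6 99.7] turn -0.14257197656239384
wrist 3759 ((542.0193481445312, 7.810096740722656), (16.304981231689453, 138.9000244140625), 31.71061134338379) -58.20042439320666 0.22278587723341453
top 241 ((552.64697265625, -7.828025817871094), (17.026611328125, 98.93572235107422), 31.613649368286133) -57.272388923740294 0.22297483683332198
scene 266 ((543.3096313476562, 3.3499755859375), (19.508394241333008, 137.60708618164062), 31.93071746826172) -57.88883161349029 0.22305249726080167
```

View pics/wrist1.png

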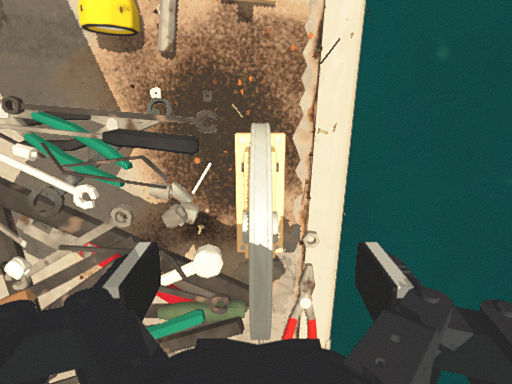

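The wheel rim runs from (260,125) to (260,340), centred between the open fingers, and the fresh 3D fit agrees with the first. I'm going down now.

Emit:
servo_tool([
  [[1,1,40],0,1],
  [[1,1,75],0,1],
  [[1,1,100],0,1],
  [[1,1,100],0,1],
  [[1,1,100],0,0.2],
], force=100)

```text
t: 2.25
tcp_pos: [0.5124, 0.0561, 0.3503]
tool_rot: [0.484, 0.875, -0.001, -0.001]
force: [-0.2, -0.3, 0.5]
finger_gap: 0.857
```

Emit:
servo_tool([
  [[0,0,0],0,-0.4],
  [[0,0,0],0,-1],
  [[0,0,0],0,-1],
  [[0,0,0],0,-1],
  [[0,0,0],0,-1],
  [[0,0,0],0,-1],
], force=100)

```text
t: 2.85
tcp_pos: [0.5126, 0.0562, 0.3514]
tool_rot: [0.484, 0.875, -0.001, -0.0]
force: [-1.0, 2.0, 5.3]
finger_gap: 0.161
```

```bash
python3 -c "
from h import *
plan([.513,.053,.35],32); print(sense()['ft_torque'])"
```

```text
t 2.85 tcp [0.5126 0.0562 0.3514] yaw 32.14 z [-1.2e-03 -9.0e-04 -1.0e+00] gap 0.161 F [-1.   2.   5.3] q [-0.11  0.46  1.76 -0.    0.93 -0.67]
shift [-2.9 -1.4  1.4] turn 0.13922857310490144
[ 0.11798829  0.1480938  -0.02916497]
```

Emit:
servo_tool([
  [[0,0,-8],0,-1],
  [[0,0,-20],0,-1],
  [[0,0,-40],0,-1],
  [[0,0,-60],0,-1],
  [[0,0,-80],0,-1],
  [[0,0,-98],0,-1],
  [[0,0,-110],0,-1],
  [[0,0,-110],0,-1],
], force=110)

```text
t: 3.65
tcp_pos: [0.513, 0.0562, 0.4632]
tool_rot: [0.484, 0.875, 0.0, 0.001]
force: [0.3, -0.3, -4.1]
finger_gap: 0.16
```

Run:
```python
from h import *
s=sense();print(s["t"],s["tcp_pos"],s["force"],s["ft_torque"],s["finger_gap"])
for n in("wrist","scene"):
    I,P=snap(n);np.savez(n+"2",I=I,P=P);cv2.imwrite(f"pics/{n}2.png",I)
cv2.imwrite("pics/s2c.png",cv2.resize(I[60:260,180:380],(600,600)))
```

```text
3.65 [0.51298326 0.05623932 0.46320857] [ 0.34359269 -0.26594459 -4.0769908 ] [ 0.2487689   0.04137471 -0.00773567] 0.16018265528482395
```

View pics/s2c.png

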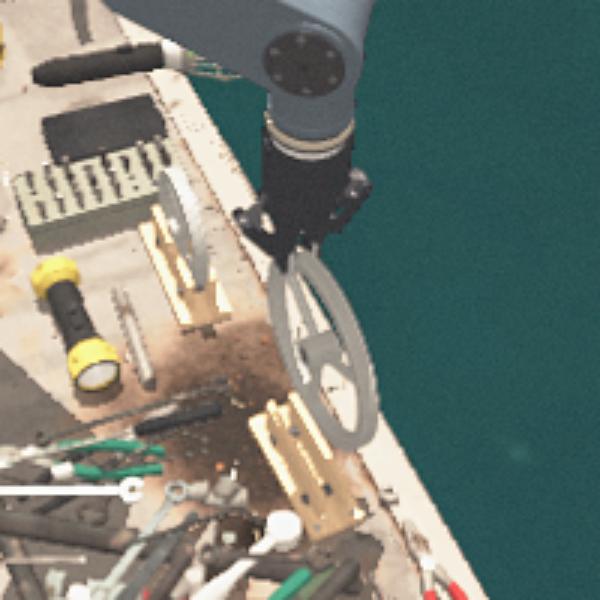

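```bash
cat >> h.py <<'E'
from scipy.optimize import least_squares
def rimfit(Q,yaw,C0):
    """fit wheel centre: Q points on wheel, in-plane dir at yaw deg; returns centre & in-plane coords"""
    d=np.array([np.cos(np.radians(yaw)),np.sin(np.radians(yaw)),0]);n=np.array([-d[1],d[0],0])
    a=(Q-C0)@d;b=Q[:,2]-C0[2];w=(Q-C0)@n
    def res(p):
        r=np.hypot(a-p[0],b-p[1]); return np.maximum(np.maximum(.086-r,r-.1),0)+0.05*np.abs(r-.093)
    k=(np.hypot(a,b)>.06)&(np.hypot(a,b)<.13)&(abs(w)<.025)
    a,b,w=a[k],b[k],w[k]
    s=least_squares(res,[0,0],loss="soft_l1",f_scale=.003)
    return C0+s.x[0]*d+np.array([0,0,s.x[1]])+np.median(w)*n,len(a),s.cost
E
python3 - <<'E'
from h import *
D=np.load("scene2.npz");P=D["P"]
G=np.array([.513,.056,.308]);yaw=-58.;d=np.array([np.cos(np.radians(yaw)),np.sin(np.radians(yaw)),0]);n=np.array([-d[1],d[0],0])
Q=P[130:240,250:330].reshape(-1,3);Q=Q[np.isfinite(Q[:,0])]
Q=Q[(abs((Q-G)@n)<.03)&(Q[:,2]>.085)&(Q[:,2]<.33)]
for c in (G+[0,0,-.09],G+.05*d+[0,0,-.075],G+.03*d+[0,0,-.085]):
    C,k,co=rimfit(Q,yaw,c);print(C,k,co,"rel: along",(C-G)@d,"z",C[2]-G[2])
a=(Q-G)@d;b=Q[:,2]-G[2]
im=np.full((300,300,3),255,np.uint8)
for x,y in zip(a,b): cv2.circle(im,(int(130+x*800),int(40-y*1000*.8)),2,(0,0,0),-1)
c=C-G;cv2.circle(im,(int(130+c@d*800),int(40-c[2]*800)),int(.093*800),(0,0,255),1)
cv2.imwrite("pics/plane2.png",cv2.resize(im,(500,500)))
E
```

```text
[0.50685812 0.05587253 0.22828705] 612 0.017302578857786067 rel: along -0.0031466009839455256 z -0.07971294890177272
[0.53953965 0.00341038 0.2329949 ] 1057 0.0024975453345448713 rel: along 0.05866239823637563 z -0.0750050972213972
[0.53833796 0.00474836 0.23238792] 984 0.004696447634965819 rel: along 0.05689092665793218 z -0.07561207617284038
```

View pics/plane2.png

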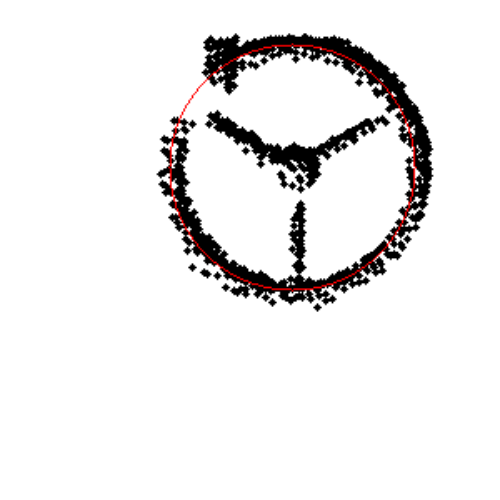

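The wheel came up upright without slipping, with its centre 58 mm along and 75 mm below the grip. I'm carrying it to the tip side of the hook.

Emit:
servo_tool([
  [[-8,-5,0],2,-1],
  [[-26,-16,-1],5,-1],
  [[-50,-31,-2],10,-1],
  [[-76,-47,-2],15,-1],
  [[-102,-63,-2],20,-1],
  [[-128,-79,-2],25,-1],
  [[-152,-93,-2],30,-1],
  [[-168,-103,-2],35,-1],
])

```text
t: 4.55
tcp_pos: [0.5142, -0.1433, 0.4619]
tool_rot: [0.727, 0.687, -0.002, -0.001]
force: [-0.3, 0.6, -4.4]
finger_gap: 0.159
```

```bash
python3 -c "
from h import *
plan([.516,-.3247,.466],-38.3)"
```

```text
t 4.55 tcp [ 0.5142 -0.1433  0.4619] yaw -3.25 z [-4.3e-03 -8.0e-04 -1.0e+00] gap 0.159 F [-0.3  0.6 -4.4] q [-0.48  0.34  1.59 -0.    1.22 -0.42]
shift [-181.    12.1   -4. ] turn 35.04713059144563
```

Emit:
servo_tool([
  [[-14,1,-4],3,-1],
  [[-38,3,-4],8,-1],
  [[-66,4,-4],13,-1],
  [[-94,6,-4],19,-1],
  [[-122,8,-4],25,-1],
  [[-148,10,-4],30,-1],
  [[-170,11,-4],34,-1],
  [[-181,12,-4],35,-1],
])

```text
t: 5.35
tcp_pos: [0.5153, -0.3273, 0.4644]
tool_rot: [0.901, 0.435, -0.003, -0.001]
force: [0.6, 0.8, -4.5]
finger_gap: 0.162
```

Emit:
servo_tool([
  [[0,0,0],0,-1],
  [[0,0,0],0,-1],
])

```text
t: 5.55
tcp_pos: [0.5149, -0.3271, 0.4633]
tool_rot: [0.901, 0.435, -0.003, -0.003]
force: [-0.0, 0.3, -3.1]
finger_gap: 0.166
```

Run:
```python
from h import *
plan([.516,-.3247,.466],-38.3)
G=sense()["tcp_pos"]-[0,0,.155];yaw=-128.3;d=np.array([np.cos(np.radians(yaw)),np.sin(np.radians(yaw)),0]);n=np.array([-d[1],d[0],0]) # n = hook +x
for nm in("scene","top","wrist"):
    I,P=snap(nm);np.savez(nm+"3",I=I,P=P);cv2.imwrite(f"pics/{nm}3.png",I)
    Q=P.reshape(-1,3);Q=Q[np.isfinite(Q[:,0])]
    c=G+.058*d+[0,0,-.075]
    R=Q[(abs((Q-c)@n)<.025)&(Q[:,2]>.12)&(Q[:,2]<.35)&(abs((Q-c)@d)<.12)]
    C,k,co=rimfit(R,yaw,c);w=(R-C)@n;a=(R-C)@d
    print(nm,C,k,co,"rel along",(C-G)@d,"z",C[2]-G[2],"yaw err",np.degrees(np.polyfit(a,w,1)[0]), "hook frame",(C-[.5428,-.4198,.27])@n,(C-[.5428,-.4198,.27])@-d,C[2]-.27)
    H=Q[(abs(Q[:,2]-.28)<.018)&(np.hypot(Q[:,0]-.55,Q[:,1]+.426)<.065)&((Q-C)@n>.02)]
    if len(H)>30: print(" hook rect",len(H),cv2.minAreaRect((H[:,:2]*1000).astype(np.float32)))
I=np.load("scene3.npz")["I"];cv2.imwrite("pics/s3c.png",cv2.resize(I[210:384,200:400],(690,600)))
```

```text
t 5.55 tcp [ 0.5149 -0.3271  0.4633] yaw -38.49 z [-0.008   0.0021 -1.    ] gap 0.166 F [-0.   0.3 -3.1] q [-0.75  0.45  1.4  -0.    1.3  -0.08]
shift [ 2.5 -0.7 -2.7] turn -0.18697326872761266
scene [ 0.48066955 -0.37248691  0.23639824] 1201 0.0031859084437372534 rel along 0.05688606970316838 z -0.07191403097226173 yaw err -0.5442686040940524 hook frame -0.0780821677346086 -0.001376950802379695 -0.033601755469119754
 hook rect 589 ((549.8732299804688, -426.57733154296875), (24.768810272216797, 111.4416275024414), 51.26853561401367)
top [ 0.47723092 -0.3668091   0.23418076] 485 0.0008789509268059695 rel along 0.05456145323620802 z -0.0741315164358666 yaw err -3.813517154965043 hook frame -0.08429970750966195 0.0009476656645806636 -0.03581924093272462
 hook rect 60 ((523.8212890625, -402.7890930175781), (12.600821495056152, 40.97223663330078), 47.56614303588867)
wrist [ 0.48195205 -0.36722248  0.24792316] 11800 0.05545665627598738 rel along 0.05195980859813769 z -0.0603891191059622 yaw err 0.424425767231375 hook frame -0.08033847307320742 0.00354931030265099 -0.022076843602820223
 hook rect 2851 ((564.468505859375, -434.7121276855469), (24.622859954833984, 78.14118194580078), 52.615264892578125)
```

View pics/s3c.png

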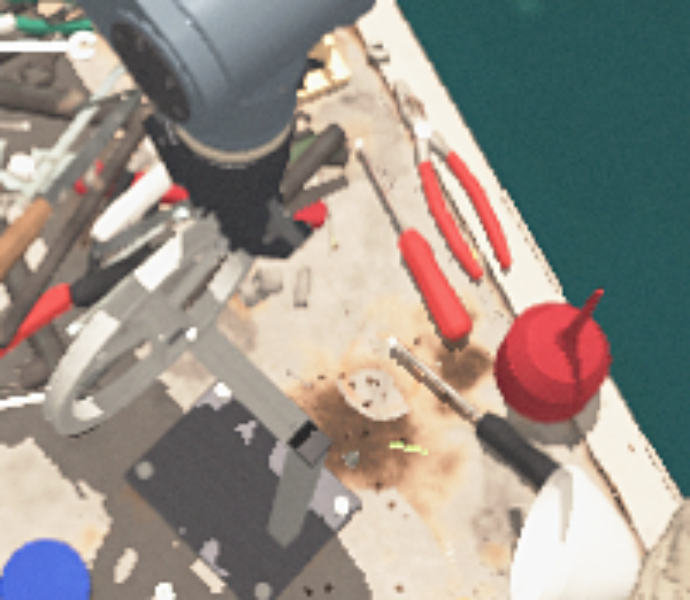

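The wheel is upright and in line with the bar, on the tip side. Its rim clears the tip top by about 22 mm, so I'm moving 81 mm along the bar (tool +y).

Emit:
servo_tool([
  [[0,8,0],0,-1],
  [[0,25,0],0,-1],
  [[0,45,0],0,-1],
  [[0,65,0],0,-1],
  [[0,77,0],0,-1],
  [[0,81,0],0,-1],
  [[0,81,0],0,-1],
])

```text
t: 6.4
tcp_pos: [0.5793, -0.3762, 0.4634]
tool_rot: [0.9, 0.436, -0.003, -0.002]
force: [0.2, -0.5, -3.9]
finger_gap: 0.158
```

```bash
cat > m.py <<'E'
from h import *
plan([.516,-.3247,.466],-38.3)
G=sense()["tcp_pos"]-[0,0,.155];yaw=-128.3;d=np.array([np.cos(np.radians(yaw)),np.sin(np.radians(yaw)),0]);n=np.array([-d[1],d[0],0])
S=np.array([.5428,-.4198,.27])
import sys
for nm in("scene","top"):
    I,P=snap(nm);cv2.imwrite(f"pics/{nm}{sys.argv[1]}.png",I)
    Q=P.reshape(-1,3);Q=Q[np.isfinite(Q[:,0])]
    c=G+.058*d+[0,0,-.075] if len(sys.argv)<3 else S-[0,0,.086]
    R=Q[(abs((Q-c)@n)<.025)&(Q[:,2]>.08)&(Q[:,2]<.35)&(abs((Q-c)@d)<.12)]
    k=(abs((R-S)@d)<.016)&(abs((R-S)@n)<.07)&(abs(R[:,2]-S[2])<.03); R0=R; 
    C,k,co=rimfit(R,yaw,c)
    print(nm,C.round(4),k,"hook frame",((C-S)@n).round(4),((C-S)@-d).round(4),(C[2]-.27).round(4),"z rel G",(C-G)[2].round(4))
    if nm=="scene": cv2.imwrite("pics/c%s.png"%sys.argv[1],cv2.resize(I[210:384,200:400],(690,600)))
E
python3 m.py 4
```

```text
t 6.4 tcp [ 0.5793 -0.3762  0.4634] yaw -38.36 z [-0.0071  0.0013 -1.    ] gap 0.158 F [ 0.2 -0.5 -3.9] q [-0.74  0.57  1.18 -0.    1.4  -0.07]
shift [  1.1 -81.6  -2.1] turn -0.06156785059323511
scene [ 0.5444 -0.4223  0.2365] 1203 hook frame 0.0029 -0.001 -0.0335 z rel G -0.0719
top [ 0.5408 -0.4147  0.2335] 454 hook frame -0.0048 0.0027 -0.0365 z rel G -0.0749
```

View pics/c4.png

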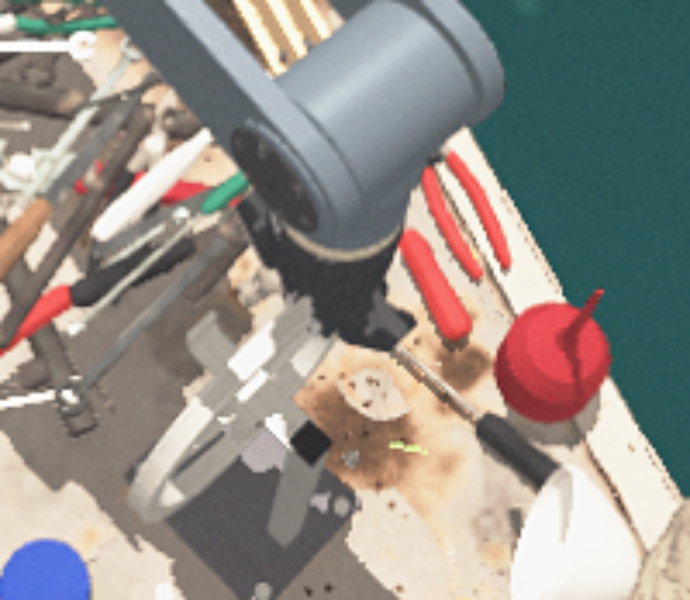

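The rim now stands over the bar, with the tip at (210,335) inside the wheel on the near side. I'm lowering about 50 mm.

Emit:
servo_tool([
  [[0,0,8],0,-1],
  [[0,0,20],0,-1],
  [[0,0,32],0,-1],
  [[0,0,41],0,-1],
  [[0,0,45],0,-1],
  [[0,0,46],0,-1],
])

```text
t: 7.1
tcp_pos: [0.5782, -0.3757, 0.4168]
tool_rot: [0.9, 0.435, -0.003, -0.003]
force: [-0.9, 0.1, -3.8]
finger_gap: 0.161
```

Emit:
servo_tool([
  [[0,0,2],0,-1],
  [[0,0,3],0,-1],
  [[0,0,3],0,-1],
])

```text
t: 7.4
tcp_pos: [0.5783, -0.3758, 0.4159]
tool_rot: [0.9, 0.435, -0.003, -0.002]
force: [-1.8, 1.8, 3.8]
finger_gap: 0.162
```

Contact: the vertical force went from -4 N to +3.8 N, so the rim sits on the bar. I'm opening and then rising.

Emit:
servo_tool([
  [[0,0,0],0,-0.6],
  [[0,0,0],0,-0.4],
  [[0,0,0],0,0],
  [[0,0,0],0,0.2],
  [[0,0,0],0,0.2],
  [[0,0,0],0,0.2],
], force=20)

```text
t: 8.0
tcp_pos: [0.5783, -0.3759, 0.4157]
tool_rot: [0.9, 0.435, -0.003, -0.002]
force: [-0.1, -0.2, 0.2]
finger_gap: 0.601
```

```bash
python3 m.py 5 hung
```

```text
t 8.0 tcp [ 0.5783 -0.3759  0.4157] yaw -38.38 z [-7.e-03  4.e-04 -1.e+00] gap 0.601 F [-0.1 -0.2  0.2] q [-0.74  0.61  1.24 -0.    1.3  -0.07]
shift [  1.2 -80.9 -49.9] turn -0.07597411108595509
scene [ 0.5426 -0.4234  0.185 ] 1173 hook frame 0.0021 -0.003 -0.085 z rel G -0.0756
top [ 0.5403 -0.415   0.1867] 421 hook frame -0.0049 0.0022 -0.0833 z rel G -0.074
```

View pics/c5.png

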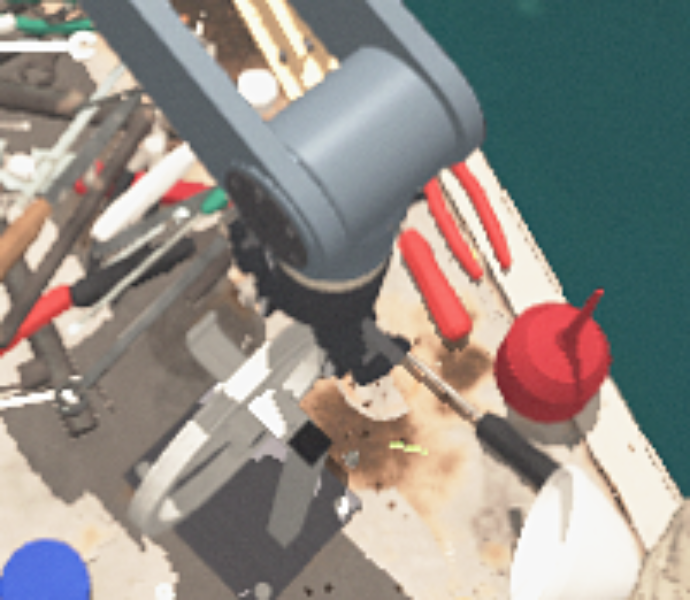

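The fingers are clear of the rim and the wheel hangs on the bar. I'm rising straight up and then waiting for it to settle.

Emit:
servo_tool([
  [[0,0,-10],0,0.2],
  [[0,0,-30],0,0.2],
  [[0,0,-60],0,0.2],
  [[0,0,-95],0,0.2],
  [[0,0,-130],0,0.2],
  [[0,0,-130],0,0.2],
])

```text
t: 8.7
tcp_pos: [0.5795, -0.376, 0.5538]
tool_rot: [0.9, 0.435, -0.0, 0.005]
force: [-0.2, -0.8, 0.7]
finger_gap: 0.597
```

Emit:
servo_tool([
  [[0,0,0],0,0.2],
  [[0,0,0],0,0.2],
  [[0,0,0],0,0.2],
  [[0,0,0],0,0.2],
  [[0,0,0],0,0.2],
  [[0,0,0],0,0.2],
  [[0,0,0],0,0.2],
  [[0,0,0],0,0.2],
])

```text
t: 9.5
tcp_pos: [0.5795, -0.376, 0.5537]
tool_rot: [0.9, 0.435, -0.0, 0.005]
force: [0.4, 1.0, -0.4]
finger_gap: 0.603
```

```bash
python3 m.py 6 hung; python3 m.py 7 hung
python3 - <<'E'
from h import *
I,P=snap("top");Q=P[215:275,105:185].reshape(-1,3);Q=Q[Q[:,2]>.14];print("small",cv2.minAreaRect((Q[:,:2]*1000).astype(np.float32)))
E
```

```text
t 9.5 tcp [ 0.5795 -0.376   0.5537] yaw -38.37 z [ 0.0034 -0.009  -1.    ] gap 0.603 F [ 0.4  1.  -0.4] q [-0.74  0.51  1.05 -0.    1.57 -0.07]
shift [  1.2 -82.4  87. ] turn -0.06868045953407886
scene [ 0.5429 -0.4238  0.1852] 1304 hook frame 0.0026 -0.0031 -0.0848 z rel G -0.2134
top [ 0.5405 -0.4155  0.1867] 401 hook frame -0.0044 0.002 -0.0833 z rel G -0.212
t 9.6 tcp [ 0.5795 -0.376   0.5538] yaw -38.37 z [ 0.0036 -0.0091 -1.    ] gap 0.604 F [ 0.2  0.3 -0. ] q [-0.74  0.51  1.05 -0.    1.57 -0.07]
shift [  1.2 -82.4  87.1] turn -0.06514195499660502
scene [ 0.543  -0.4239  0.1853] 1307 hook frame 0.0027 -0.0031 -0.0847 z rel G -0.2135
top [ 0.5403 -0.4157  0.1869] 399 hook frame -0.0045 0.0017 -0.0831 z rel G -0.2119
small ((338.9480285644531, 165.3634033203125), (276.1557312011719, 91.27639770507812), 76.05375671386719)
```

View pics/c7.png

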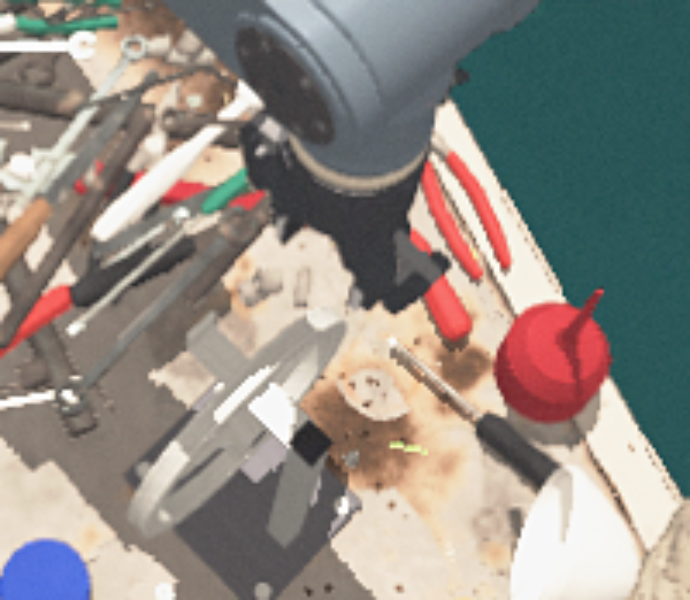

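The wheel hangs still between tip and post, and the gripper is clear of it. The small-wheel rectangle is the wrong size (276 x 91 mm), so other points got into it. I'll check again within a tight window.

Run:
```python
from h import *
ok=[]
for n in("scene","top"):
    P0=np.load(n+".npz")["P"];I,P=snap(n)
    for X in(P0,P):
        Q=X.reshape(-1,3);Q=Q[(Q[:,2]>.14)&(Q[:,2]<.165)&(np.hypot(Q[:,0]-.374,Q[:,1]-.26)<.09)]
        print(n,len(Q),cv2.minAreaRect((Q[:,:2]*1000).astype(np.float32))[:2] if len(Q)>5 else None)
        ok.append(np.median(Q,0))
e=np.linalg.norm(ok[1]-ok[0]);print("small wheel shift scene",e)
if e<.008: print("sign off",sign_off())
```

```text
scene 102 ((374.3848571777344, 259.5155334472656), (17.66925048828125, 88.13177490234375))
scene 0 None
top 198 ((374.0707702636719, 262.4017333984375), (18.14659881591797, 90.91241455078125))
top 193 ((373.28216552734375, 264.4683532714844), (19.241806030273438, 87.62380981445312))
small wheel shift scene nan
  return _methods._mean(a, axis=axis, dtype=dtype,
  ret = um.true_divide(
```

In the scene view the arm hides the small wheel. The top view shows it where it stood, within about 2 mm. Handing in.

```bash
python3 -c "
from station import *
print(sign_off())"
```

```text
the job is handed in; nothing more can be done
None
```

The larger wheel is hanging by its rim on the flat of the J-hook, between tip and post. I handed the job in at about 10 s on the robot's clock, and sign-off gave no verdict.

I gripped the rim about 58 mm beside its top with 100–110 N. It came up upright without slipping, and I carried it over the tip and lowered it. The vertical force changed from -4 N to +3.8 N as the bar took the weight. I then let go and raised the gripper about 140 mm clear.

**Last checks:**
- **Hanging position:** the wheel centre is 83–85 mm below the seat. It is within about 5 mm along the bar and 3 mm sideways. The two cameras differ by about 7 mm along the bar, well inside the limits.
- **Stillness:** pictures 0.1 s apart agreed to under 0.5 mm.
- **Robot clear:** the tool forces are at noise level, so the robot touches nothing.
- **Small wheel:** the top camera shows it within about 2 mm of where it stood. The scene camera could not confirm this because the arm blocked its view, and one earlier top-camera reading was spoiled by stray points and repeated.

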